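# Swing the compass turntable to the red stud

## Robot

A 7-joint arm with a two-finger parallel gripper is mounted at the origin on the work surface. World frame = base frame: x ahead of the robot, y to its left, z up, the work surface at z = 0. Lengths are in m, angles in rad, forces in N, time in s.
With the tool pointing down it reaches from about 0.425 to 0.925 m from the base axis. Payload 6.8 kg.
Tool frame: the origin (TCP) lies on the front face of the gripper's body, between the roots of the fingers; the fingertips stand 73 mm ahead of it and the grasp point (between the pads) lies 54 mm ahead of it (tcp_to_tips is the distance from the TCP to the fingertips, in m); z points along the fingers, x is the direction in which the jaws open and shut, and the axes are right-handed (so a half turn about z gives the same grasp; the last joint's range is limited). The gripper opens to 85 mm and grips with 20 to 120 N. Pads are 22 mm wide; open, the fingers measure 114 mm over their backs; the gripper's body (76 mm by 85 mm) begins 54 mm behind the grasp point. The pads swing forward as they close: fully open they stand 13 mm farther back than shut.
Start: joints at [1.167, 0.477, 0.022, 1.555, -0.011, 1.109, -0.083], TCP at [0.197, -0.646, 0.304] pointing down, gripper open.
Joint ranges: [-2.96, 2.96], [-0.34, 2.1], [-1.41, 1.46], [0.24, 2.44], [-1.37, 4.51], [0.17, 1.92], [-2.96, 2.96]. Speed limits (rad/s): [2.39, 2.39, 3.14, 3.14, 3.14, 3.14, 3.14].

## Interface

Orientations are given as a unit quaternion [w, x, y, z].
In Python, from station import get_obs, read_camera, hand_in, look_for, silhouettes, tcp_to_tips gives the robot as it stands. The module is installed in compiled form; this text tells all that it offers.
- The arm moves only by the tool apply_moves, never from a script. Its argument "moves" is a list of rows, each a list of 3 entries, a list of its own where there are three numbers: the shift along the tool's x, y, z in units of 25 mm (1.0 is 25 mm), then the turn, a rotation vector about the tool's x, y, z in units of 10 degrees (1.0 is 10 degrees), then the gripper's target within -1 to 1 (fully open at 1, half-way at 0, shut at -1). In form: [[[dx, dy, dz], [rx, ry, rz], jaw], ...]. A call has 1 to 20 rows; each row is the pose to reach, as a shift and turn from the pose commanded when the call began, along the tool's axes at that moment; what a row does not reach only later rows make up. A row lasts 1/8 s, in which the tool goes at most 62.5 mm and 10.7 degrees, less where a joint would pass 70% of its speed; a pose out of reach is approached as far as the arm can. A call with a gripper value outside its range is refused whole. The fingers move at their own pace and stop on an object; "force" is the grip in N (left out, the last holds). Time passes only in rows, so rows that repeat a pose let the fingers close. It gives the time, the measured TCP pose, the force and the opening at its end, in the units of the state.
- get_obs(): the state, without advancing time (a new reading comes with each control period).
- read_camera(name): name is "scene" or "top" or "wrist"; returns a dict with "color" (480x640x3 uint8, red, green, blue), "mtx" (3x3 intrinsics, pixels), "k1" (the pictures are not rectified: a ray, as slopes to the right and down, at radius r is drawn at 1 + k1 r^2 times it, then the intrinsics apply), "eye" and "rotation" of the camera in the world; the wrist camera has in their place "hand_eye" (4x4, takes a point from camera to tool coordinates, whose origin is the TCP and whose axes are the tool frame's). Camera axes: x right, y up, looking along -z (the intrinsics and any distortion apply to the point x, -y, -z); pixel columns grow to the right and rows downward; lengths in m; the calibration is good to about 2 mm. A picture is of the moment at which its call begins: read the wrist's pose just before it. There is no depth.
- hand_in(): hands the job in, once; it reports no verdict.
Trained networks look in the newest picture that a camera, given by its name, has taken for a name from the list of things; names that differ only in an ending like _2 or _b are one class to them, and where a whole thing is asked for, a point or a joint stands for the part that bears it (a point fixed in the world has none). Each returns a list of dicts, best first, with "conf" (0 to 1); they miss things now and then, are a little off and sometimes report something else, mostly with a low value. They report only what shows in the picture. A call takes as long as a camera call. They do not tell look-alikes from the thing itself.
- look_for(camera, query): "pixel" ([row, column] in pixels, amid what is visible of it).
- silhouettes(camera, query): "mask" (480x640 bool, what is visible of it) and "pixel" ([row, column] in pixels, amid what is visible of it).
The state is a dict: "t": time; "q": joint angles; "joint_vel": joint speeds; "joint_torque": joint torques, N m; "eef_pos": TCP position; "tool_rot": TCP orientation; "contact_force": force on the tool from outside, world axes, zero at the start; "torque": the same for the moment, N m; "gripper_width": opening from 0.0 (shut) to 1.0 (fully open).
Only numpy, scipy, OpenCV 4.12 (cv2) and the standard library are available. Lean on these libraries where they do the work, as an engineer would, in place of code of your own. Each camera call takes 0.05 s, during which the arm holds its last target.

## Task

Swing the compass turntable until its white pointer points at the red stud, using the brass knob: the knob only spins idly unless it is pushed down, so keep it pushed down while you turn it, then let it spring back up and leave it. Do not push the turntable by hand, and leave the black knob, the iron sphere, the azimuth circle and the lamp reflector as they are.

Things in the scene. Friction and masses are not known exactly. Their poses are not given: they have to be found in the camera images.
- brass_grip (a point): Grip point of the brass knob: an upright bar 52 mm long, 18 mm thick, 30 mm tall (50 to 80 mm over the bench while up) on a dark round pedestal, 72 mm across and 30 mm high, left or right on the bench. The point lies on the vertical turning axis, 10 mm below the bar's top, 70 mm over the bench while up. x along the bar, y across it, z up. It spins freely; pushed down, it drives the turntable.
- brass_press (a joint): How far the brass knob is pushed down, in m: 0 up, 0.012 at the bottom stop; a spring raises it. From about 0.005 on, the turntable turns with the knob, by the same angle in the same direction (drive hidden under the bench); higher up the knob turns nothing. 0.008 to 0.010 is a firm depth (about 12 N); the stop takes about 16 N. Turned in jerks it may slip by a few degrees.
- turntable: Round grey turntable, 176 mm across, top 18 mm over the bench, on a fixed dark disc 300 mm across and 6 mm high; it carries a dark compass bowl (120 mm across, up to 54 mm high). Origin on its vertical turning axis at bench height, z up, x along its white pointer, a flat bar 12 mm wide that ends 139 mm from the axis. Stays where it is left.
- red_stud: Red flat round stud, 24 mm across, 4 mm high, fixed on the dark disc 100 to 135 mm from the turntable's axis, at the start about 45 to 65 degrees to one side or the other of the pointer. Origin at the centre of its underside. The pointer passes over it. A like blue stud on the other side is not the target.
- black_knob (a joint): Angle in rad of the black knob (the lamp dimmer), same shape as the brass one but black, on a like pedestal; 0 at the start. Not to be turned.
- iron_sphere: Green painted iron corrector sphere with a flat foot, 90 mm across, 85 mm high, loose on the bench; origin at the centre of its foot. Bystander.
- azimuth: Azimuth circle: a brass ring, 120 mm across, with a glass pane and two small upright sights 40 mm high, loose on the bench; origin at the centre of its underside. Bystander.
- reflector: Copper lamp reflector: an open bowl 110 mm across and 45 mm high, loose on the bench; origin at the centre of its foot. Bystander.
There are look-alikes about, which are no part of the job. Leave any orange look-alike of the part that bears brass_grip alone.

How it is judged:
By the outcome, as a careful person would: the job done as asked, in the order asked, and still so for the second after the job is handed in, with the robot touching nothing.
It also fails if it takes over 32 s, if anything falls off the work surface, if the arm or the gripper's body presses on something with over 40 N, if the wrist force passes 120 N, or if a joint passes its speed limit or range.

## Working session

There is one attempt and no reset: what is moved stays moved. The work goes in short steps, Python scripts to look and compute and a tool call to move; the robot and the scene stay as the last step left them, time stands still between calls to the robot, and variables do not carry over. Pictures are saved under pics/ and viewed, and the job is handed in when it is done.

Besides the shell and the picture viewer there is one more tool, called after "Request:" by a JSON object that holds its "fn" and its "kwargs", one argument or row to a line. apply_moves: Moves the arm, as the interface text tells. Its arguments: {"type":"object","properties":{"moves":{"type":"array"},"force":{"type":"number"}},"required":["moves"]}

```bash
mkdir -p pics; ls; cat > h.py <<'E'
import numpy as np, cv2
from station import *
def ray(cam,px,obs=None):
    r,c=px; K=cam["mtx"]; k=cam["k1"]
    xd=(c-K[0,2])/K[0,0]; yd=(r-K[1,2])/K[1,1]
    x,y=xd,yd
    for _ in range(30):
        s=1+k*(x*x+y*y); x,y=xd/s,yd/s
    d=np.array([x,-y,-1.0])
    if "eye" in cam: R=np.array(cam["rotation"]);e=np.array(cam["eye"])
    else:
        T=toolT(obs)@np.array(cam["hand_eye"]); R=T[:3,:3]; e=T[:3,3]
    d=R@d
    return e,d/np.linalg.norm(d)
def toolT(o):
    from scipy.spatial.transform import Rotation as Ro
    T=np.eye(4); q=np.array(o["tool_rot"]); 
    T[:3,:3]=Ro.from_quat([q[1],q[2],q[3],q[0]]).as_matrix(); T[:3,3]=o["eef_pos"]; return T
def onz(cam,px,z,obs=None):
    e,d=ray(cam,px,obs); return e+d*(z-e[2])/d[2]
def proj(cam,p,obs=None):
    if "eye" in cam: R=np.array(cam["rotation"]);e=np.array(cam["eye"])
    else:
        T=toolT(obs)@np.array(cam["hand_eye"]); R=T[:3,:3]; e=T[:3,3]
    v=R.T@(np.array(p)-e); x,y=v[0]/-v[2],-v[1]/-v[2]
    s=1+cam["k1"]*(x*x+y*y); K=cam["mtx"]
    return K[1,1]*y*s+K[1,2],K[0,0]*x*s+K[0,2]
def save(cam,n): cv2.imwrite("pics/"+n,cv2.cvtColor(cam["color"],cv2.COLOR_RGB2BGR))
E
python3 - <<'E'
from h import *
o=get_obs(); print(o)
for n in("scene","top","wrist"):
    c=read_camera(n); save(c,n+"0.png"); print(n,c.get("eye"),c["k1"])
    for q in("brass_grip","turntable","red_stud","black_knob"):
        print(q,[(np.round(d["pixel"]),round(d["conf"],2)) for d in look_for(n,q)])
E
```

```text
pics
{'t': 0.0, 'q': array([ 1.16689074,  0.47780815,  0.02235634,  1.55646439, -0.01150236,
        1.10927955, -0.08312209]), 'joint_vel': array([-8.24021019e-04,  2.40859341e-05, -1.05470455e-03, -6.85602855e-04,
        1.67183843e-03,  2.68691647e-04,  1.58869602e-04]), 'joint_torque': array([ 3.71720298e-04, -5.96434486e+01,  1.60819173e+00, -2.81191188e+01,
        1.24857546e-02,  9.49236477e-03, -3.96262266e-06]), 'eef_pos': array([ 0.19662144, -0.64524668,  0.30291504]), 'tool_rot': array([-4.86184808e-04,  8.03583768e-01, -5.95190970e-01, -7.75753104e-04]), 'contact_force': array([0.21905452, 0.11470206, 0.32157842]), 'torque': array([ 0.02758192, -0.03776994, -0.0222378 ]), 'gripper_width': 0.999787649132173}
scene [ 1.15124598 -0.09973446  0.83776878] -0.08372749093156379
brass_grip [(array([190., 449.]), 0.73)]
turntable [(array([325., 356.]), 0.68), (array([280., 555.]), 0.68)]
red_stud [(array([275., 375.]), 0.51)]
black_knob [(array([210., 204.]), 0.7)]
top [ 0.36482939 -0.00954761  1.23600614] -0.09840049177702592
brass_grip [(array([316., 140.]), 0.91), (array([304., 194.]), 0.56), (array([227., 287.]), 0.32)]
turntable [(array([182., 318.]), 0.95)]
red_stud [(array([227., 285.]), 0.61)]
black_knob [(array([306., 445.]), 0.49)]
wrist None -0.06792163495407587
brass_grip []
turntable []
red_stud []
black_knob []
```

View pics/top0.png

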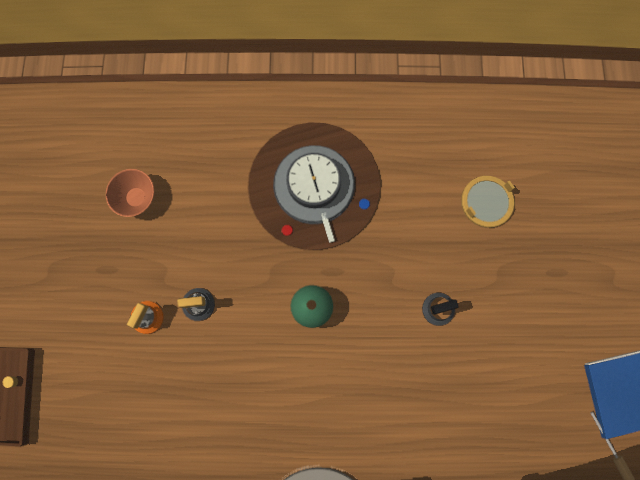

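View pics/scene0.png

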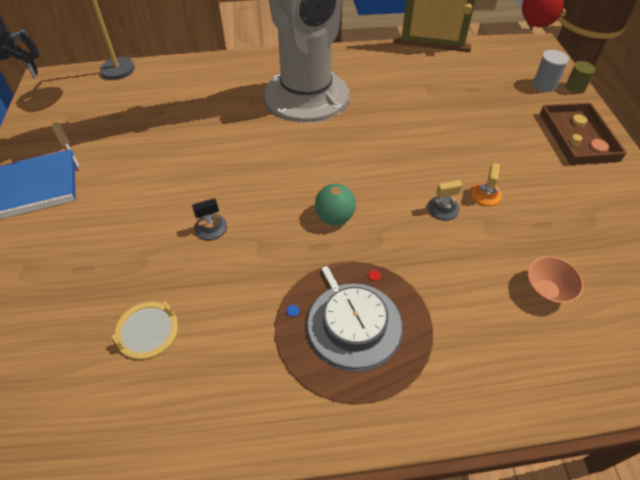

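```bash
python3 - <<'E'
from h import *
S=read_camera("scene");T=read_camera("top")
def tri(a,b):
    (e1,d1),(e2,d2)=a,b
    A=np.stack([d1,-d2],1); s=np.linalg.lstsq(A,e2-e1,rcond=None)[0]
    p,q=e1+s[0]*d1,e2+s[1]*d2
    return (p+q)/2,np.linalg.norm(p-q)
# brass bar silhouettes
for n,c in(("scene",S),("top",T)):
    for q in("brass_grip","red_stud","turntable"):
        for d in silhouettes(n,q):
            m=d["mask"]; ys,xs=np.nonzero(m)
            print(n,q,round(d["conf"],2),np.round(d["pixel"]),m.sum(),ys.min(),ys.max(),xs.min(),xs.max())
hsv=cv2.cvtColor(T["color"],cv2.COLOR_RGB2HSV)
def blob(c,sel,box):
    m=np.zeros(sel.shape,bool); r0,r1,c0,c1=box; m[r0:r1,c0:c1]=sel[r0:r1,c0:c1]
    ys,xs=np.nonzero(m); return ys.mean(),xs.mean(),m.sum()
rgb=T["color"].astype(int); red=(rgb[...,0]>120)&(rgb[...,1]<60)&(rgb[...,2]<60)
r=blob(T,red,(215,245,270,305)); print("red",r,onz(T,r[:2],.004))
rgb2=S["color"].astype(int); red2=(rgb2[...,0]>120)&(rgb2[...,1]<60)&(rgb2[...,2]<60)
r=blob(S,red2,(260,290,360,390)); print("redS",r,onz(S,r[:2],.004))
for n,c,b in(("top",T,(120,340,120,400)),("scene",S,(160,400,270,510))):
    im=cv2.cvtColor(c["color"][b[0]:b[1],b[2]:b[3]],cv2.COLOR_RGB2BGR)
    for nm,bb in (("tt",(120,255,245,385) if n=="top" else (255,400,270,440)),("kn",(285,340,120,225) if n=="top" else (160,225,420,510))):
        im=cv2.cvtColor(c["color"][bb[0]:bb[1],bb[2]:bb[3]],cv2.COLOR_RGB2BGR)
        f=min(800/im.shape[1],600/im.shape[0]); cv2.imwrite(f"pics/{n}_{nm}.png",cv2.resize(im,None,fx=f,fy=f)); print(n,nm,bb,f)
E
```

```text
scene brass_grip 0.8 [188. 448.] 386 181 207 436 461
scene brass_grip 0.76 [177. 496.] 288 163 192 485 498
scene red_stud 0.54 [272. 374.] 106 270 280 369 380
scene turntable 0.9 [325. 357.] 6379 267 368 308 402
top brass_grip 0.89 [318. 141.] 300 304 327 128 151
top brass_grip 0.83 [303. 195.] 295 293 313 178 206
top turntable 0.64 [185. 316.] 4813 146 242 274 352Traceback (most recent call last):
  File "<stdin>", line 19, in <module>
  File "h.py", line 20, in onz
    e,d=ray(cam,px,obs); return e+d*(z-e[2])/d[2]
        ~~~^^^^^^^^^^^^
  File "h.py", line 13, in ray
    d=R@d
      ~^~
ValueError: matmul: Input operand 1 has a mismatch in its core dimension 0, with gufunc signature (n?,k),(k,m?)->(n?,m?) (size 3 is different from 4)
```

```bash
sed -i 's/R=np.array(cam\["rotation"\])/R=q2R(cam["rotation"])/' h.py; cat >> h.py <<'E'
def q2R(q):
    from scipy.spatial.transform import Rotation as Ro
    return Ro.from_quat([q[1],q[2],q[3],q[0]]).as_matrix()
def tri(a,b):
    (e1,d1),(e2,d2)=a,b
    A=np.stack([d1,-d2],1); s=np.linalg.lstsq(A,e2-e1,rcond=None)[0]
    p,q=e1+s[0]*d1,e2+s[1]*d2
    return (p+q)/2,np.linalg.norm(p-q)
E
python3 - <<'E'
from h import *
S=read_camera("scene");T=read_camera("top")
np.savez("c.npz",S=S,T=T)
def blob(c,sel,box):
    m=np.zeros(sel.shape,bool); r0,r1,c0,c1=box; m[r0:r1,c0:c1]=sel[r0:r1,c0:c1]
    ys,xs=np.nonzero(m); return ys.mean(),xs.mean(),m.sum()
rgb=T["color"].astype(int); red=(rgb[...,0]>120)&(rgb[...,1]<60)&(rgb[...,2]<60)
r=blob(T,red,(215,245,270,305)); print("red",r,onz(T,r[:2],.008))
rgb2=S["color"].astype(int); red2=(rgb2[...,0]>120)&(rgb2[...,1]<60)&(rgb2[...,2]<60)
r2=blob(S,red2,(260,290,360,390)); print("redS",r2,onz(S,r2[:2],.008))
print(tri(ray(T,r[:2]),ray(S,r2[:2])))
for n,c in(("top",T),("scene",S)):
    for nm,bb in (("tt",(120,255,245,385) if n=="top" else (255,400,270,440)),("kn",(285,340,120,225) if n=="top" else (160,225,420,510))):
        im=cv2.cvtColor(c["color"][bb[0]:bb[1],bb[2]:bb[3]],cv2.COLOR_RGB2BGR)
        f=min(800/im.shape[1],600/im.shape[0]); cv2.imwrite(f"pics/{n}_{nm}.png",cv2.resize(im,None,fx=f,fy=f)); print(n,nm,bb,f)
E
```

```text
red (np.float64(229.76666666666668), np.float64(286.34444444444443), np.int64(90)) [0.6218717  0.07721324 0.008     ]
redS (np.float64(274.99029126213594), np.float64(374.33009708737865), np.int64(103)) [0.62189721 0.07345365 0.008     ]
(array([0.62166904, 0.07543458, 0.00736965]), np.float64(0.003686879895012971))
top tt (120, 255, 245, 385) 4.444444444444445
top kn (285, 340, 120, 225) 7.619047619047619
scene tt (255, 400, 270, 440) 4.137931034482759
scene kn (160, 225, 420, 510) 8.88888888888889
```

View pics/top_tt.png

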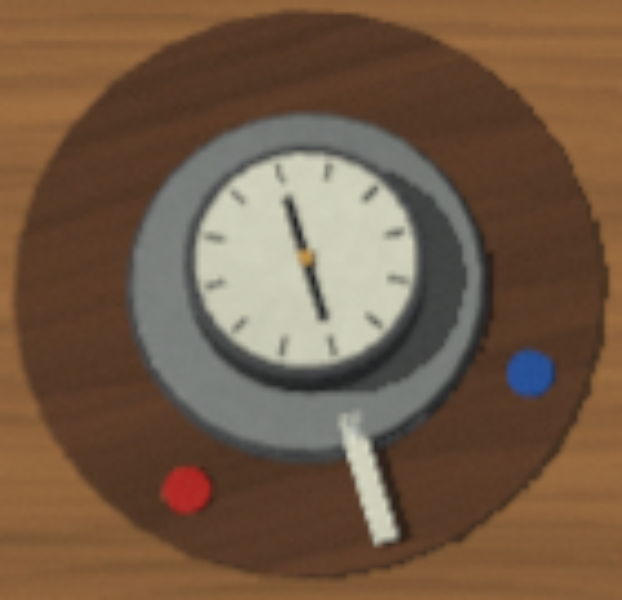

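View pics/top_kn.png

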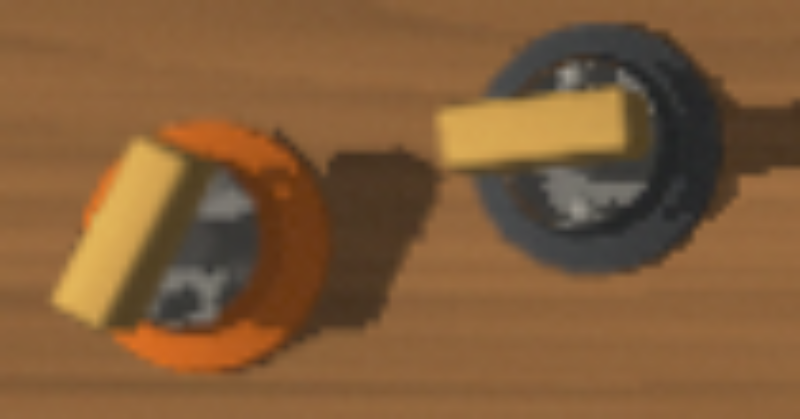

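View pics/scene_kn.png

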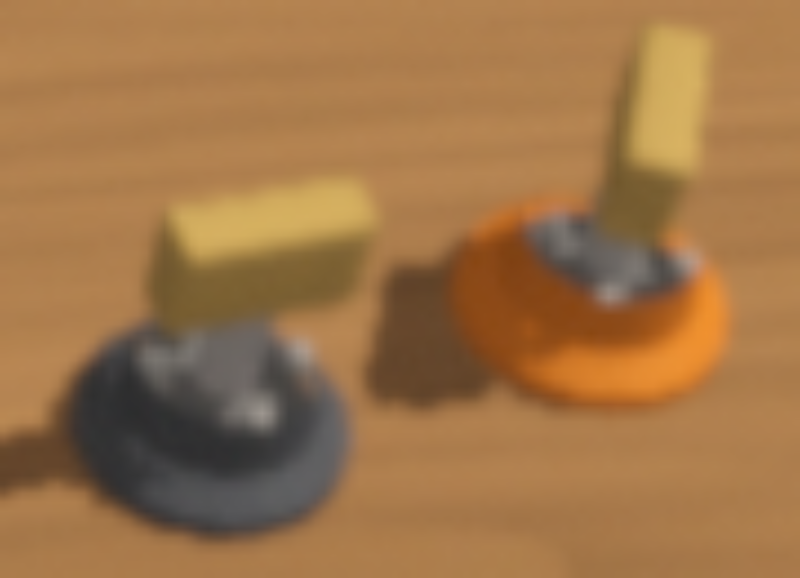

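View pics/scene_tt.png

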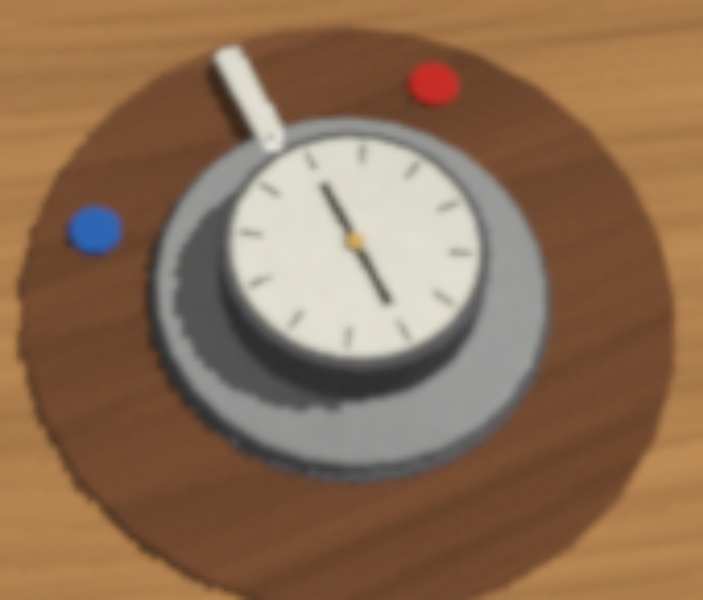

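```bash
python3 - <<'E'
from h import *
z=np.load("c.npz",allow_pickle=True); S=z["S"].item();T=z["T"].item()
tt=lambda x,y:(120+y/4.444-.5,245+x/4.444-.5); st=lambda x,y:(255+y/4.138-.5,270+x/4.138-.5)
tk=lambda x,y:(285+y/7.619-.5,120+x/7.619-.5); sk=lambda x,y:(160+y/8.889-.5,420+x/8.889-.5)
print("pin",tri(ray(T,tt(305,257)),ray(S,st(354,241))))
print("bartop",tri(ray(T,tk(534,130)),ray(S,sk(275,217))))
for f,c,P in((tk,T,[(437,112),(627,88),(630,152),(443,168)]),(sk,S,[(170,207),(360,180),(378,220),(190,262)])):
    Q=np.array([onz(c,f(*p),.080)[:2] for p in P]); d=Q[1]-Q[0]+Q[2]-Q[3]
    print("bar",Q.mean(0),np.degrees(np.arctan2(d[1],d[0])),np.linalg.norm(d)/2)
# pedestal: circle z=.030 r=.036
print("ped top", [onz(T,tk(*p),.0)[:2] for p in((605,25),(590,275),(470,150),(722,140))])
# disc fit
for f,c,n in((tt,T,"tt"),(st,S,"st")):
    col=c["color"].astype(float); best=None
    g=cv2.GaussianBlur(cv2.cvtColor(c["color"],cv2.COLOR_RGB2GRAY),(0,0),.8).astype(np.float32)
    from scipy.optimize import minimize
    def sc(p,r=.15,zz=.006):
        a=np.linspace(0,2*np.pi,240)
        s=0
        v=[]
        for rr in(r-.004,r+.004):
            uv=np.array([proj(c,(p[0]+rr*np.cos(t),p[1]+rr*np.sin(t),zz)) for t in a])
            v.append(cv2.remap(g,uv[:,1].astype(np.float32),uv[:,0].astype(np.float32),1).ravel())
        return -np.mean(np.clip(v[1]-v[0],-30,30)) if r>.12 else -np.mean(np.clip(v[0]-v[1],-40,40))
    for r,zz in((.15,.006),(.088,.018)):
        res=minimize(sc,(0.71,0.03),args=(r,zz),method="Nelder-Mead",options=dict(initial_simplex=[(.71,.03),(.73,.03),(.71,.01)])); print(n,r,res.x,res.fun)
pt=[(387,541),(350,420)]; ps=[(229,50),(270,145)]
for zz in(.010,.015,.018,.02):
    print(zz,[onz(T,tt(*p),zz)[:2] for p in pt],[onz(S,st(*p),zz)[:2] for p in ps])
print("tip",tri(ray(T,tt(*pt[0])),ray(S,st(*ps[0]))))
E
```

```text
pin (array([0.72823251, 0.01619428, 0.05476856]), np.float64(0.004006850831939649))
bartop (array([0.45563844, 0.26641276, 0.07766305]), np.float64(0.003015874944200349))
bar [0.45582817 0.26732576] -83.33894717454243 0.05116966999790576
bar [0.45778011 0.2636765 ] 97.12995684363419 0.04954328202793283
ped top [array([0.49252526, 0.26731417]), array([0.42100296, 0.26852522]), array([0.45618359, 0.30480518]), array([0.45984952, 0.23210575])]
tt 0.15 [0.72657079 0.01600327] -29.71000099182129
tt 0.088 [0.70692082 0.03566253] -9.517903327941895
st 0.15 [0.73012459 0.01218972] -28.957286834716797
st 0.088 [0.72959372 0.01223572] -39.08378601074219
0.01 [array([ 0.59633195, -0.02287767]), array([ 0.65769466, -0.00414844])] [array([ 0.59107168, -0.02346771]), array([ 0.6477322 , -0.01081379])]
0.015 [array([ 0.59538782, -0.02282331]), array([ 0.65650028, -0.00417046])] [array([ 0.59445532, -0.02392839]), array([ 0.65077359, -0.0113509 ])]
0.018 [array([ 0.59482134, -0.02279069]), array([ 0.65578364, -0.00418367])] [array([ 0.59648551, -0.0242048 ]), array([ 0.65259843, -0.01167316])]
0.02 [array([ 0.59444368, -0.02276895]), array([ 0.65530589, -0.00419248])] [array([ 0.59783896, -0.02438907]), array([ 0.65381499, -0.01188801])]
tip (array([ 0.59514212, -0.02341273,  0.01591641]), np.float64(0.0012074520997212555))
```

```bash
python3 - <<'E'
from h import *
c=read_camera("wrist"); print(np.round(c["hand_eye"],3),c["mtx"],tcp_to_tips)
E
```

```text
[[ 1.    -0.    -0.001 -0.   ]
 [-0.    -0.954 -0.299 -0.077]
 [-0.001  0.299 -0.954 -0.069]
 [ 0.     0.     0.     1.   ]] [[429.67170484   0.         318.2674578 ]
 [  0.         429.67170484 236.48560018]
 [  0.           0.           1.        ]] 0.0726
```

Request:
{"fn": "apply_moves", "kwargs": {
  "moves": [
    [[-17.3, -18, 0], [0, 0, -1], 1],
    [[-17.3, -18, 0], [0, 0, -2], 1],
    [[-17.3, -18, 0], [0, 0, -3], 1],
    [[-17.3, -18, 0], [0, 0, -4], 1],
    [[-17.3, -18, 0], [0, 0, -5], 1],
    [[-17.3, -18, 0], [0, 0, -6], 1],
    [[-17.3, -18, 0], [0, 0, -7], 1],
    [[-17.3, -18, 0], [0, 0, -8], 1],
    [[-17.3, -18, 0], [0, 0, -8], 1],
    [[-31.8, -20.6, 0], [0, 0, -8], 1],
    [[-31.8, -20.6, 0], [0, 0, -8], 1],
    [[-31.8, -20.6, 1], [0, 0, -8], 1],
    [[-31.8, -20.6, 2], [0, 0, -8], 1],
    [[-31.8, -20.6, 2.7], [0, 0, -8], 1],
    [[-31.8, -20.6, 2.7], [0, 0, -8], 1],
    [[-31.8, -20.6, 2.7], [0, 0, -8], 1],
    [[-31.8, -20.6, 2.7], [0, 0, -8], 1],
    [[-31.8, -20.6, 2.7], [0, 0, -8], 1],
    [[-31.8, -20.6, 2.7], [0, 0, -8], 1]
  ]
}}

```text
t: 3.68
eef_pos: [0.4584, 0.2633, 0.2367]
tool_rot: [0.0, 0.998, 0.059, 0.0]
contact_force: [-0.2, 0.0, 0.1]
gripper_width: 0.998
```

```bash
python3 - <<'E'
from h import *
o=get_obs(); c=read_camera("wrist"); np.savez("w1.npz",c=c,o=o); save(c,"w1.png"); print(o["eef_pos"],o["q"])
for z in(.08,): 
    for p in((.4565,.266),(.4565,.29),(.4565,.24)): print(proj(c,(*p,z),o))
E
```

```text
[0.45837107 0.26326444 0.23668073] [-0.0736053   0.40134143 -0.69802374  1.9343231   0.32284656  0.91867903
 -0.81287731]
(np.float64(241.81920311631373), np.float64(314.5710882631216))
(np.float64(199.58532403714878), np.float64(319.76343488240735))
(np.float64(284.766661063764), np.float64(309.2951732272411))
```

View pics/w1.png

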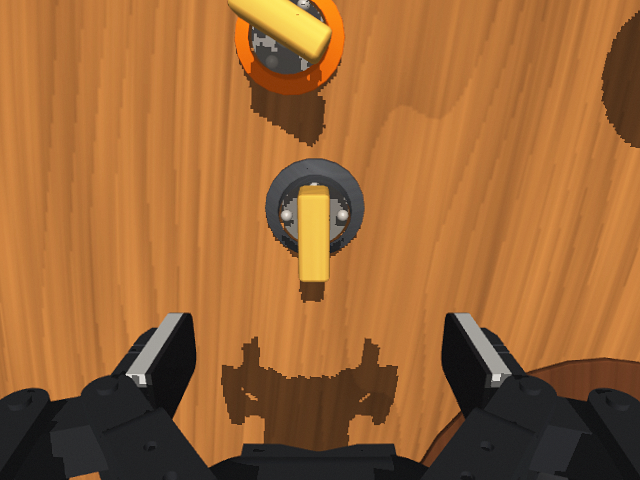

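```bash
python3 - <<'E'
from h import *
z=np.load("w1.npz",allow_pickle=True); c=z["c"].item();o=z["o"].item()
im=c["color"][150:310,240:400]; cv2.imwrite("pics/w1c.png",cv2.cvtColor(cv2.resize(im,None,fx=3.75,fy=3.75),cv2.COLOR_RGB2BGR))
rgb=c["color"].astype(int); m=(rgb[...,0]>150)&(rgb[...,1]>120)&(rgb[...,2]<100); m[:150]=0;m[310:]=0
n,l,s,ce=cv2.connectedComponentsWithStats(m.astype(np.uint8)); i=1+np.argmax(s[1:,4]); print(s[i],ce[i])
print(cv2.minAreaRect(np.argwhere(l==i)[:,::-1].astype(np.float32)))
R=toolT(o)[:3,:3]
for px in((238,314),(237,313.5)):
    p=onz(c,px,.08,o); d=R.T@(p-o["eef_pos"]); print(p,d/.025)
E
```

```text
[  220   150   119   160 12045] [272.30751349 237.99036945]
((279.0, 229.49996948242188), (117.99998474121094, 158.99996948242188), -0.0)
[0.45593073 0.26816282 0.08      ] [-0.07781951 -0.21186491  6.26698813]
[0.45559058 0.26870431 0.08      ] [-0.08876627 -0.23498264  6.26695977]
```

View pics/w1c.png

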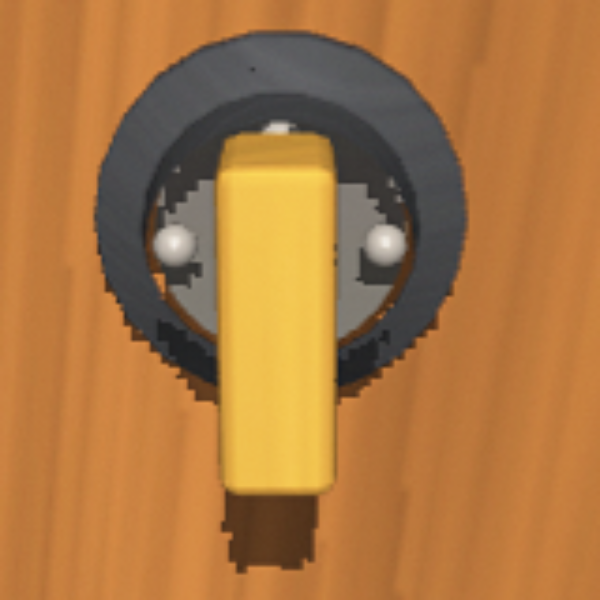

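Request:
{"fn": "apply_moves", "kwargs": {
  "moves": [
    [[-0.1, -0.2, 0.5], [0, 0, 0], 1],
    [[-0.1, -0.2, 1.5], [0, 0, 0], 1],
    [[-0.1, -0.2, 2.5], [0, 0, 0], 1],
    [[-0.1, -0.2, 3.5], [0, 0, 0], 0.6],
    [[-0.1, -0.2, 4.2], [0, 0, 0], 0.3],
    [[-0.1, -0.2, 4.5], [0, 0, 0], 0],
    [[-0.1, -0.2, 4.5], [0, 0, 0], -0.2],
    [[-0.1, -0.2, 4.5], [0, 0, 0], -0.4],
    [[-0.1, -0.2, 4.5], [0, 0, 0], -1],
    [[-0.1, -0.2, 4.5], [0, 0, 0], -1],
    [[-0.1, -0.2, 4.5], [0, 0, 0], -1],
    [[-0.1, -0.2, 4.5], [0, 0, 0], -1]
  ],
  "force": 70
}}

```text
t: 5.22
eef_pos: [0.4549, 0.2698, 0.1241]
tool_rot: [-0.0, 0.998, 0.061, 0.0]
contact_force: [1.4, 1.3, 0.2]
gripper_width: 0.2
```

Request:
{"fn": "apply_moves", "kwargs": {
  "moves": [
    [[0, 0, 0.1], [0, 0, 0], -1],
    [[0, 0, 0.2], [0, 0, 0], -1],
    [[0, 0, 0.3], [0, 0, 0], -1],
    [[0, 0, 0.37], [0, 0, 0], -1],
    [[0, 0, 0.37], [0, 0, 0], -1],
    [[0, 0, 0.37], [0, 0, 0], -1]
  ]
}}

```text
t: 5.98
eef_pos: [0.4549, 0.27, 0.1155]
tool_rot: [-0.0, 0.998, 0.061, 0.001]
contact_force: [-1.9, -0.8, 11.2]
gripper_width: 0.196
```

```bash
python3 - <<'E'
from h import *
o=get_obs(); c=read_camera("wrist"); save(c,"w2.png"); c=read_camera("scene"); save(c,"s2.png"); print(o["eef_pos"],o["contact_force"])
E
```

```text
[0.45492408 0.26996615 0.11549144] [-1.87513227 -0.76831327 11.15824969]
```

View pics/w2.png

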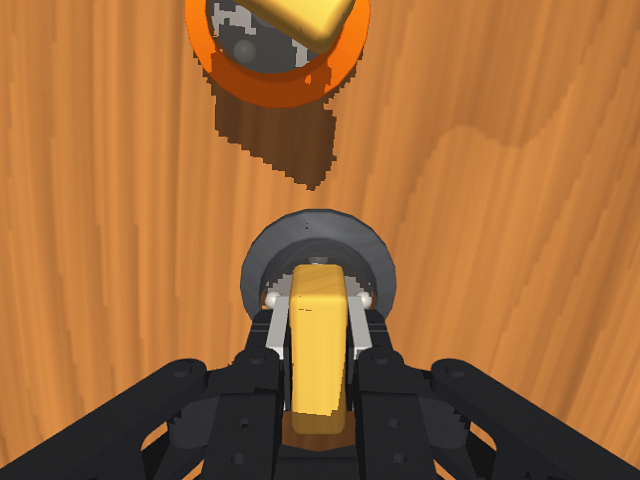

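View pics/s2.png

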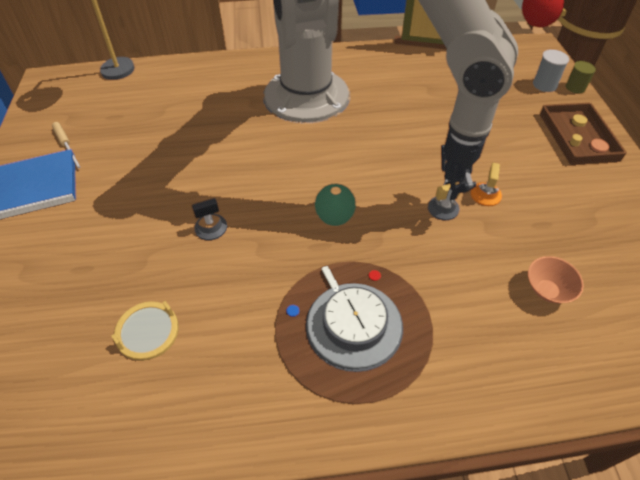

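Request:
{"fn": "apply_moves", "kwargs": {
  "moves": [
    [[0, 0, 0], [0, 0, 0.1], -1],
    [[0, 0, 0], [0, 0, 0.3], -1],
    [[0, 0, 0], [0, 0, 0.5], -1],
    [[0, 0, 0], [0, 0, 0.7], -1],
    [[0, 0, 0], [0, 0, 0.9], -1],
    [[0, 0, 0], [0, 0, 1.1], -1],
    [[0, 0, 0], [0, 0, 1.3], -1],
    [[0, 0, 0], [0, 0, 1.5], -1],
    [[0, 0, 0], [0, 0, 1.7], -1],
    [[0, 0, 0], [0, 0, 1.9], -1],
    [[0, 0, 0], [0, 0, 2.1], -1],
    [[0, 0, 0], [0, 0, 2.3], -1],
    [[0, 0, 0], [0, 0, 2.5], -1],
    [[0, 0, 0], [0, 0, 2.7], -1],
    [[0, 0, 0], [0, 0, 2.9], -1],
    [[0, 0, 0], [0, 0, 3.0], -1],
    [[0, 0, 0], [0, 0, 3.0], -1],
    [[0, 0, 0], [0, 0, 3.0], -1]
  ]
}}

```text
t: 8.32
eef_pos: [0.4566, 0.2696, 0.116]
tool_rot: [-0.001, 0.98, -0.2, 0.002]
contact_force: [3.4, -1.8, 11.4]
gripper_width: 0.195
```

```bash
cat > shot.py <<'E'
from h import *
import sys
o=get_obs(); print(o["eef_pos"],o["tool_rot"],o["contact_force"],o["torque"])
t=sys.argv[1]
for n,bb in(("top",(120,255,245,385)),("scene",(255,400,270,440))):
    c=read_camera(n); save(c,n+t+".png"); np.savez(n+t+".npz",c=c)
    im=c["color"][bb[0]:bb[1],bb[2]:bb[3]]; f=4.444 if n=="top" else 4.138
    cv2.imwrite(f"pics/{n}_tt{t}.png",cv2.cvtColor(cv2.resize(im,None,fx=f,fy=f),cv2.COLOR_RGB2BGR))
E
python3 shot.py A
```

```text
[0.45660899 0.26962163 0.11595332] [-6.70688337e-04  9.79733212e-01 -2.00297605e-01  1.80348482e-03] [ 3.35047143 -1.76253197 11.37702299] [-0.43399412 -0.70945687  0.03443503]
```

View pics/top_ttA.png

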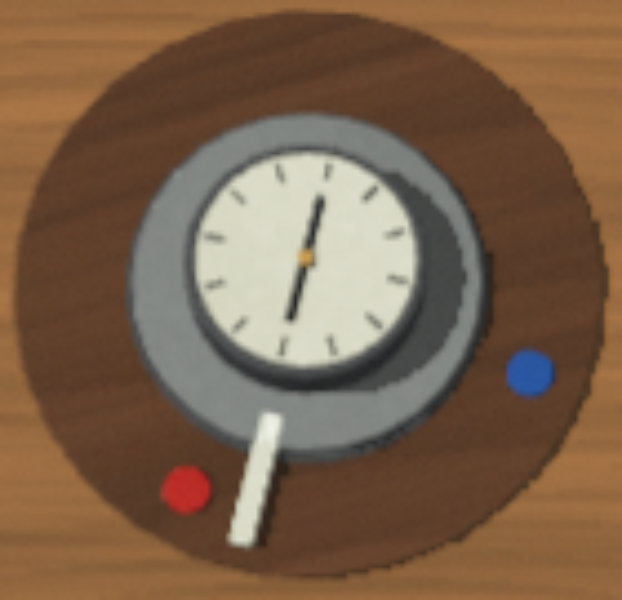

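View pics/scene_ttA.png

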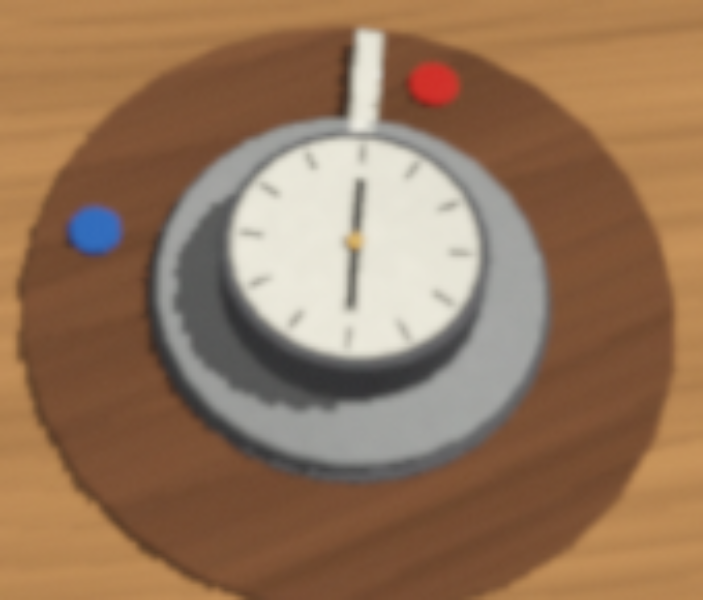

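```bash
cat > ang.py <<'E'
from h import *
import sys
t=sys.argv[1]
cen={"top":((.72657,.0160),),"scene":((.7301,.01219),(.7296,.0122))}
for n in("top","scene"):
    c=np.load(n+t+".npz",allow_pickle=True)["c"].item(); rgb=c["color"].astype(int)
    C=np.mean(cen[n],0)
    W=np.indices((480,640)); 
    out={}
    for nm,zz,m in(("ptr",.017,rgb.min(2)>120),("red",.004,(rgb[...,0]>110)&(rgb[...,1]<70)&(rgb[...,2]<70))):
        P=[];
        for r,cc in np.argwhere(m):
            if not(110<r<410 and 240<cc<440): continue
            p=onz(c,(r,cc),zz)[:2]-C
            if .094<np.hypot(*p)<.15: P.append(p)
        P=np.array(P); a=np.unwrap(np.arctan2(P[:,1],P[:,0])%(2*np.pi)); out[nm]=np.degrees(a.mean()) ; pm=P.mean(0)
        print(n,nm,len(P),np.degrees(np.arctan2(pm[1],pm[0]))%360,np.hypot(*P.T).max(),pm+C)
        if nm=="ptr":
            w,v=np.linalg.eigh(np.cov(P.T)); d=v[:,1]*np.sign(v[:,1]@pm); print("  axis dir",np.degrees(np.arctan2(d[1],d[0]))%360)
E
cp c.npz /dev/null; python3 - <<'E'
import numpy as np
z=np.load("c.npz",allow_pickle=True)
np.savez("top0.npz",c=z["T"].item());np.savez("scene0.npz",c=z["S"].item())
E
python3 ang.py 0; python3 ang.py A
```

```text
top ptr 103 196.01797735611788 0.13735563322729402 [ 0.61516344 -0.01598315]
  axis dir 196.56206310402172
top red 96 149.33507018565672 0.1326709545857899 [0.62265781 0.07761255]
scene ptr 138 195.44847709135428 0.14082960881219697 [ 0.61701493 -0.01898769]
  axis dir 197.11236840616496
scene red 135 150.6194242956927 0.14275953644700254 [0.61828225 0.07501038]
top ptr 114 165.61589258067877 0.1381224393248024 [0.6144241  0.04476102]
  axis dir 166.68687621267674
top red 99 149.4002557439307 0.1326709545857899 [0.62262134 0.07747444]
scene ptr 145 165.6804466135933 0.14180500877684388 [0.61575551 0.04131879]
  axis dir 166.59155670460905
scene red 122 150.66080048083495 0.1404222221698403 [0.61958608 0.07417146]
```

Request:
{"fn": "apply_moves", "kwargs": {
  "moves": [
    [[0, 0, 0], [0, 0, 0.1], -1],
    [[0, 0, 0], [0, 0, 0.3], -1],
    [[0, 0, 0], [0, 0, 0.5], -1],
    [[0, 0, 0], [0, 0, 0.7], -1],
    [[0, 0, 0], [0, 0, 0.9], -1],
    [[0, 0, 0], [0, 0, 1.1], -1],
    [[0, 0, 0], [0, 0, 1.3], -1],
    [[0, 0, 0], [0, 0, 1.45], -1],
    [[0, 0, 0], [0, 0, 1.55], -1],
    [[0, 0, 0], [0, 0, 1.55], -1],
    [[0, 0, 0], [0, 0, 1.55], -1]
  ]
}}

```text
t: 9.8
eef_pos: [0.4573, 0.2691, 0.1161]
tool_rot: [-0.001, 0.944, -0.331, 0.002]
contact_force: [4.3, -3.2, 10.2]
gripper_width: 0.199
```

```bash
python3 shot.py B; python3 ang.py B
```

```text
[0.45733033 0.26911901 0.11606813] [-9.27396546e-04  9.43675213e-01 -3.30864475e-01  2.22050198e-03] [ 4.25913314 -3.19165398 10.2084676 ] [-0.7248898  -1.15434825  0.02802726]
top ptr 111 150.08155216750166 0.13911998923410404 [0.62562523 0.07408907]
  axis dir 151.45176790377516
top red 16 147.6641942135856 0.12947495279465424 [0.62443158 0.0806586 ]
scene ptr 152 150.53835440580636 0.1425017171688127 [0.62731698 0.07011482]
  axis dir 151.7139213675886
scene red 26 148.44898926536786 0.13608486873496678 [0.62182513 0.07852509]
```

View pics/top_ttB.png

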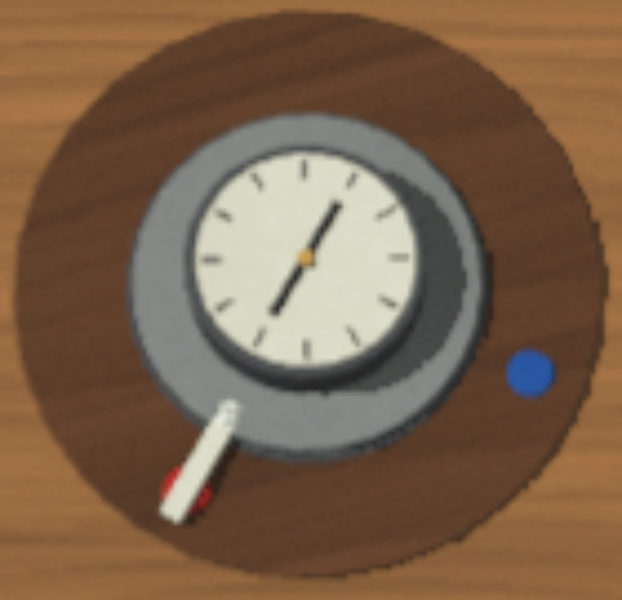

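View pics/scene_ttB.png

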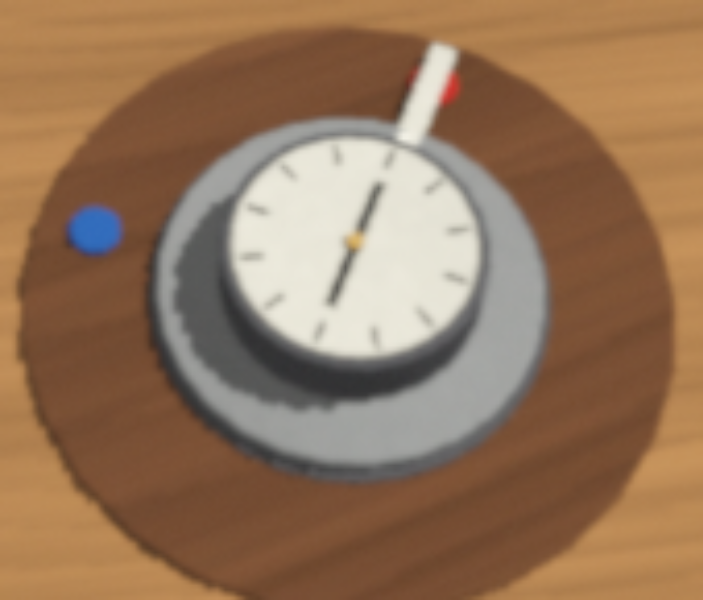

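Request:
{"fn": "apply_moves", "kwargs": {
  "moves": [
    [[0, 0, 0], [0, 0, 0.05], -1],
    [[0, 0, 0], [0, 0, 0.05], -1],
    [[0, 0, 0], [0, 0, 0.05], -1],
    [[0, 0, -0.1], [0, 0, 0.05], -1],
    [[0, 0, -0.2], [0, 0, 0.05], -1],
    [[0, 0, -0.3], [0, 0, 0.05], -1],
    [[0, 0, -0.36], [0, 0, 0.05], -1],
    [[0, 0, -0.36], [0, 0, 0.05], -1],
    [[0, 0, -0.36], [0, 0, 0.05], -1]
  ]
}}

```text
t: 11.02
eef_pos: [0.4572, 0.2689, 0.1242]
tool_rot: [-0.001, 0.942, -0.335, 0.002]
contact_force: [6.9, -1.1, 0.5]
gripper_width: 0.194
```

```bash
python3 shot.py C; python3 ang.py C
```

```text
[0.45719227 0.26891993 0.12415618] [-9.21004999e-04  9.42224778e-01 -3.34974582e-01  1.91031583e-03] [ 6.88729259 -1.05928069  0.54698257] [-0.33402255 -1.83877083 -0.04812579]
top ptr 109 149.54255928881153 0.13857967550457181 [0.62655741 0.0748119 ]
  axis dir 151.31108134692963
top red 18 149.76566415189404 0.12764226059711684 [0.62269493 0.0765401 ]
scene ptr 151 150.04315270382986 0.1425017171688127 [0.6279272  0.07093785]
  axis dir 151.56604493224646
scene red 23 150.69716356257732 0.1354687648789643 [0.61983546 0.07393944]
```

View pics/top_ttC.png

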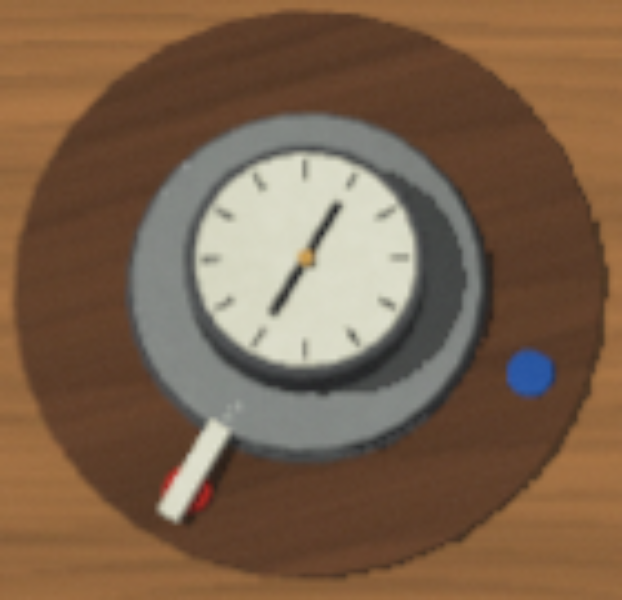

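Request:
{"fn": "apply_moves", "kwargs": {
  "moves": [
    [[0, 0, 0], [0, 0, 0], -0.4],
    [[0, 0, 0], [0, 0, 0], 0],
    [[0, 0, 0], [0, 0, 0], 0.2],
    [[0, 0, 0], [0, 0, 0], 0.2],
    [[0, 0, 0], [0, 0, 0], 0.2],
    [[0, 0, -0.6], [0, 0, 0], 0.2],
    [[0, 0, -1.5], [0, 0, 0], 0.2],
    [[0, 0, -3], [0, 0, 0], 0.2],
    [[0, 0, -4.5], [0, 0, 0], 0.2],
    [[0, 0, -6], [0, 0, 0], 0.2],
    [[0, 0, -6], [0, 0, 0], 0.2],
    [[0, 0, -6], [0, 0, 0], 0.2]
  ]
}}

```text
t: 12.62
eef_pos: [0.4544, 0.2693, 0.2738]
tool_rot: [0.0, 0.942, -0.334, 0.0]
contact_force: [-0.8, 0.7, -0.4]
gripper_width: 0.602
```

```bash
python3 shot.py D; python3 ang.py D; python3 - <<'E'
from h import *
c=read_camera("wrist"); save(c,"wD.png")
E
```

```text
[0.45435142 0.26927459 0.27381123] [ 5.29552802e-05  9.42476941e-01 -3.34271130e-01  1.57070972e-04] [-0.75413695  0.67956994 -0.43486027] [-0.02721241 -0.03621016  0.06187406]
top ptr 109 149.54255928881153 0.13857967550457181 [0.62655741 0.0748119 ]
  axis dir 151.31108134692963
top red 18 149.76566415189404 0.12764226059711684 [0.62269493 0.0765401 ]
scene ptr 151 150.04315270382986 0.1425017171688127 [0.6279272  0.07093785]
  axis dir 151.56604493224646
scene red 23 149.66998235133826 0.1354687648789643 [0.62032699 0.07627208]
```

View pics/wD.png

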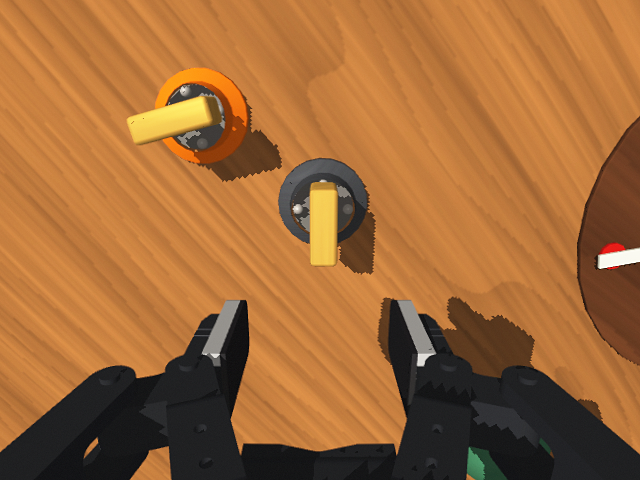

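View pics/sceneD.png

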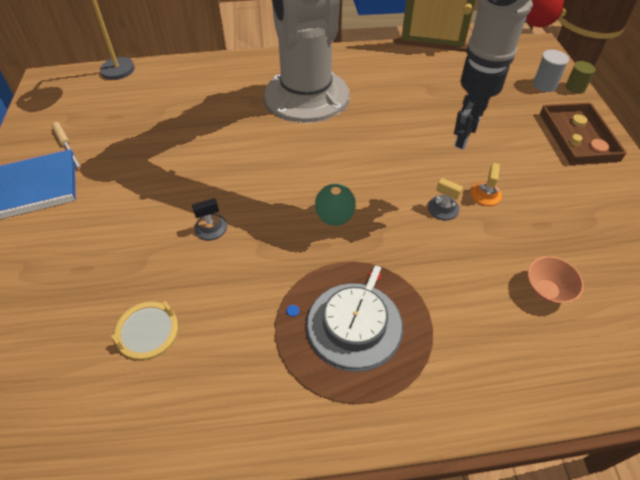

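```bash
python3 -c "
from station import *
print(hand_in())"
```

```text
the job is handed in; nothing more can be done
None
```

The white pointer now lies over the red stud. I gripped the brass knob, pushed it down about 8.5 mm (11 N) and turned it roughly 46° clockwise in slow steps. I then let it spring up, released it and drew the arm clear. The job was handed in at about 12.8 s.

- **Pointer:** Against the stud's bearing measured before the pointer covered it, the pointer reads 0.2° past it in the top camera. In the scene camera it reads 0.6° short. In the top picture, red shows on both sides of the pointer. It did not move when I let go of the knob.
- **Disagreement:** The two cameras differ by 1–4 mm in absolute position and by about 1° in the stud's bearing, roughly as the stated calibration allows. The direction of the pointer's own long axis reads 1–2° off these bearings, so treat the alignment as good to about 1–2°.
- **Knob:** After release the last pictures show it standing free. I judged that it was fully up from the gripper's height (TCP at 124 mm) and the near-zero vertical force just before release, not from a measurement of the knob.
- **Everything else:** In the last scene picture, the black knob, sphere, azimuth circle, reflector and orange look-alike look just as they did at the start. I compared these by eye only.

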